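# Clear the flange from the cabinet doorway and latch up

## Robot

A 6-joint arm with a two-finger parallel gripper is mounted at the origin on the work surface. World frame = base frame: x ahead of the robot, y to its left, z up, the work surface at z = 0. Lengths are in mm, angles in degrees, forces in N, time in s.
With the tool pointing down it reaches from about 350 to 850 mm from the base axis. Payload 8.1 kg.
Tool frame: the origin (TCP) lies midway between the tips of the shut fingers; the grasp point (between the pads) lies 19 mm behind it; z points along the fingers, y is the line along which they close (so a half turn about z gives the same grasp; the last joint's range is limited). The gripper opens to 85 mm and grips with 20 to 120 N. Pads are 22 mm wide; open, the fingers measure 114 mm over their backs; the gripper's body (76 mm by 85 mm) begins 54 mm behind the grasp point. The pads swing forward as they close: fully open they stand 13 mm farther back than shut.
Start: joints at [-71.471, 7.471, 85.268, -0, 87.261, -4.893], TCP at [238.525, -550.555, 205.192] pointing down, gripper open.
Joint ranges: [-169.43, 169.43], [-51.17, 129.36], [1.28, 143.12], [-76.62, 256.62], [0, 156.53], [-152.29, 152.29]. Speed limits (degrees/s): [136.94, 136.94, 159.86, 180, 180, 180].

## Interface

Orientations are given as [roll, pitch, yaw] about the fixed x, y, z axes, in that order (R = Rz(yaw) Ry(pitch) Rx(roll)).
In Python, from bench import sensors, optics, r gives the robot as it stands.
- The arm moves only by the tool apply_moves, never from a script. Its argument "targets" is a list of rows, each a list of 7 numbers: the shift along the tool's x, y, z in mm, then the turn, a rotation vector about the tool's x, y, z in rad, then the closure, from 0 (fully open) to 1 (shut). In form: [[x, y, z, wx, wy, wz, claw], ...]. A call has 1 to 20 rows; each row shifts and turns the commanded pose from where the row before left it, along the tool's axes as they then stand; what a row does not reach is not made up. A row lasts 1/8 s, in which the tool goes at most 62.5 mm and 10.7 degrees, less where a joint would pass 70% of its speed; a pose out of reach is approached as far as the arm can. A call is refused whole if a number of a shift passes 62.5 or a number of a turn 0.188, either way. A call with a gripper value outside its range is refused whole. The fingers move at their own pace and stop on an object; "force" is the grip in N (left out, the last holds). Time passes only in rows, so rows that do not move let the fingers close. It gives the time, the measured TCP pose, the force, the opening and the grip force at its end, in the units of the state.
- sensors.sense(): the state, without advancing time (a new reading comes with each control period).
- optics.snapshot(name): name is "scene" or "top" or "wrist"; returns the picture (384x512x3 uint8, red, green, blue); there is no depth.
- optics.get_calibration(name): a dict with "camera_matrix" (3x3 intrinsics, pixels), "dist_coeffs" ([k1, k2, p1, p2, k3] as OpenCV has them; the pictures are not rectified), "pose" (4x4, takes a point from camera to world coordinates). Camera axes: x right, y down, z forward; pixel columns grow to the right and rows downward; lengths in mm; the calibration is good to about 2 mm. A picture is of the moment at which its call begins: read the wrist's pose just before it. get_calibration takes no time and is no camera call; for the wrist camera it gives the pose at the moment of the call.
- r.hand_in(): hands the job in; it is judged then, once.
The state is a dict: "time": time; "joint_pos": joint angles; "qd": joint speeds; "joint_efforts": joint torques, N m; "tool_pos": TCP position; "tcp_rot": TCP orientation; "ft_force": force on the tool from outside, world axes, zero at the start; "wrist_torque": the same for the moment, N m; "finger_gap": finger opening in mm; "grip_force": force on a finger pad.
Only numpy, scipy, OpenCV 4.12 (cv2) and the standard library are available. Lean on these libraries where they do the work, as an engineer would, in place of code of your own. Each camera call takes 0.05 s, during which the arm holds its last target. There are 200 camera calls.

## Task

The brass pump flange has been left in the doorway of the little cabinet. Slide it along the shelf, never lifting or tipping it, until its centre is in line with and midway between the centres of the steel pressure gauge and the iron drain cock; then push the cabinet door fully shut, and after that swing its bronze hook down level over the eye. Leave the gauge, the drain cock, the wrench and the thermostat in the cabinet where they are.

Things in the scene. Friction and masses are not known exactly. Their poses are not given: they have to be found in the camera images.
- flange: Cast brass pump flange lying flat, loose, 0.6 to 0.95 kg: disc 120 mm across, 16 mm thick, with a round neck (76 mm outside, top at 42 mm). An open bore goes right through, 56 mm across in the disc, slightly wider in the neck: shut fingers fit in it with play and can drag the flange. Origin: centre of the underside, on the bore axis; z up.
- gauge: Steel pressure gauge on its back, white dial up, loose: round case 100 mm across, 45 mm high, brass stem reaching 74 mm from the centre along its -y. Origin: centre of the round case's underside. The drain cock's centre lies on its x axis (on its +x or -x side), 290 mm away; either may be the one nearer the robot.
- cock: Black iron drain cock standing on its foot, loose: level barrel 106 mm long along its x, 42 mm across at the ends (top at 44 mm), with an upright bonnet and a flat lever on top (74 mm high) reaching 55 mm from the centre along +x. Origin: centre of the underside, under the middle of the barrel.
- cabinet: Fixed teak cabinet, 150 mm deep (its x), 300 mm wide (its y), 190 mm high. Origin: centre of the underside. Its front faces its own -x, at x = -75 mm. A 66 mm wide fixed stile closes the front at the -y end; the door covers the rest.
- door (a joint): Angle of the cabinet door in rad: 0 shut, grows as its free edge swings out (clockwise from above). Panel 220 mm wide, 15 mm thick, 12 to 177 mm above the shelf; shut, it lies on the front face. Vertical hinge at the cabinet's +y end. Turns easily (0.06 N m friction), stays where left. Knob on the outer face 175 mm from the hinge, 82 mm up, 16 mm proud.
- door_hinge (a point): Point on the door's hinge axis, at the inner face of the panel, 150 mm above the shelf.
- door_face (a point): Point on the door's outer face (the face to push to shut it), 110 mm from the hinge, 150 mm above the shelf; moves with the door. Its -x axis points out of the face, its -y axis from the hinge to the free edge.
- hook (a joint): Angle of the bronze hook in rad: 0 level, lying over the eye; grows as it is raised. It turns on the door about a pin square to the door face, stays where it is left (about 0.05 N m friction), and has a stop at 0.
- hook_pivot (a point): Axis of the hook, 170 mm from the hinge, 150 mm above the shelf, 18 mm out from the door's outer face. The hook is a 10 mm thick round bar, in a plane parallel to the door.
- hook_tip (a point): Outer end of the hook bar, 82 mm from the pivot; when the hook is level it points away from the hinge (the cabinet's -y).
- eye (a point): Small bronze eye on the cabinet's fixed stile, 33 mm out from the cabinet front, 139 mm above the shelf; the hook's bent end drops in it when the door is shut and the hook level.
- thermostat: Cream ceramic thermostat 90 mm wide, 50 mm deep, 105 mm high, loose, standing upright inside the cabinet. Origin: centre of the underside. To be left alone.
- wrench: Steel wrench 190 mm long lying on the shelf; bystander.
Things that resemble listed ones, but are neither listed nor needed, are in the scene too. Of the things shaped like the cock, the black one is meant. Leave any green look-alike of the gauge alone.

How it is judged (in metres and radians):
On the way, in this order (a step that is already met when the one before it is completed fails the run):
1. the flange lies flat and still, midway between gauge and drain cock (horizontal distance between flange and gauge below 0.16 m and horizontal distance between flange and cock below 0.16 m and y of flange in the frame of gauge between -0.015 and 0.015 m and height (world z) of flange below 0.004 m and linear speed of flange below 0.02 m/s), for 0.2 s.
2. then the cabinet door is shut (value of joint door below 0.05 rad), for 0.2 s.
3. then the hook is down level over the eye (value of joint hook below 0.09 rad), for 0.2 s.
At the end, for the whole second after the job is handed in: The flange lies flat and still on the shelf with its centre within 15 mm of the line through the centres of gauge and drain cock and not more than 160 mm (half their 290 mm spacing plus 15 mm) from either centre; the door is within 0.05 rad of shut and the hook within 0.09 rad of level (all of step 1 and value of joint door below 0.05 rad and value of joint hook below 0.09 rad); the robot touches nothing.
It fails at once if the flange is lifted (over 12 mm) or tipped (over 0.2 rad) (height (world z) of flange above 0.012 m or angle between flange's own z axis and vertical above 0.2 rad).
It fails at once if the gauge or the drain cock is moved more than 15 mm (distance of any of gauge, cock from where it was at the start of the episode above 0.015 m).
It fails at once if the thermostat is moved more than 20 mm (distance of thermostat from where it was at the start of the episode above 0.02 m).
It fails at once if the wrench is moved more than 30 mm (distance of wrench from where it was at the start of the episode above 0.03 m).
It also fails if it takes over 59 s, if anything falls off the work surface, if the arm or the gripper's body presses on something with over 40 N, if the wrist force passes 120 N, or if a joint passes its speed limit or range.

## Working session

There is one attempt and no reset: what is moved stays moved. The work goes in short steps, Python scripts to look and compute and a tool call to move; the robot and the scene stay as the last step left them, time stands still between calls to the robot, and variables do not carry over. Pictures are saved under pics/ and viewed, at most 10 in all, crops included, and the job is handed in when it is done.

Besides the shell and the picture viewer there is one more tool, called after "Call:" in YAML: its name, and indented under it one key for each argument. apply_moves: Moves the arm, as the interface text tells. Its arguments: {"type":"object","properties":{"targets":{"type":"array"},"force":{"type":"number"}},"required":["targets"]}

```bash
mkdir -p pics; ls; python3 - <<'E'
from bench import sensors, optics, r
import cv2,numpy as np
s=sensors.sense();print(s)
for n in("scene","top"):
    c=optics.get_calibration(n);print(n,c)
    cv2.imwrite(f"pics/{n}0.png",optics.snapshot(n)[:,:,::-1])
E
```

```text
pics
{'time': 0.0, 'joint_pos': array([-7.14682611e+01,  7.51590507e+00,  8.53303312e+01,  2.65431993e-05,
        8.72583185e+01, -4.89129794e+00]), 'qd': array([-0.10444776,  0.10425355,  0.00676045, -0.02078836, -0.02034285,
       -0.01666841]), 'joint_efforts': array([ 2.61034118e-03, -5.69391167e+01, -5.00542045e+01, -1.99377469e-04,
        1.50506885e-02,  1.18081621e-05]), 'tool_pos': array([ 238.36099858, -549.98363691,  204.12605045]), 'tcp_rot': array([-1.79895828e+02, -8.94133940e-03,  2.34230274e+01]), 'ft_force': array([-0.03718096,  0.02193369, -0.71776812]), 'wrist_torque': array([-0.02451827, -0.0296189 , -0.06981977]), 'grip_force': 0.0, 'finger_gap': 85.47766187204479}
scene {'camera_matrix': array([[399.79877496,   0.        , 252.53955311],
       [  0.        , 399.79877496, 190.6002686 ],
       [  0.        ,   0.        ,   1.        ]]), 'dist_coeffs': array([-0.09237409,  0.        ,  0.        ,  0.        ,  0.        ]), 'pose': array([[ 5.91422604e-01,  4.73179653e-01, -6.52932094e-01,
         1.28517713e+03],
       [ 8.06356806e-01, -3.44208291e-01,  4.80946311e-01,
        -6.29018104e+02],
       [ 2.82936813e-03, -8.10938757e-01, -5.85124197e-01,
         8.21595571e+02],
       [ 0.00000000e+00,  0.00000000e+00,  0.00000000e+00,
         1.00000000e+00]])}
top {'camera_matrix': array([[423.19330716,   0.        , 260.61970325],
       [  0.        , 423.19330716, 189.63521879],
       [  0.        ,   0.        ,   1.        ]]), 'dist_coeffs': array([-0.09891156,  0.        ,  0.        ,  0.        ,  0.        ]), 'pose': array([[-1.85973522e-02, -9.92654555e-01,  1.19545275e-01,
         2.89573586e+02],
       [-9.99722905e-01,  1.67362736e-02, -1.65532327e-02,
        -2.86789795e+01],
       [ 1.44308994e-02, -1.19819996e-01, -9.92690746e-01,
         1.57791866e+03],
       [ 0.00000000e+00,  0.00000000e+00,  0.00000000e+00,
         1.00000000e+00]])}
```

View pics/scene0.png

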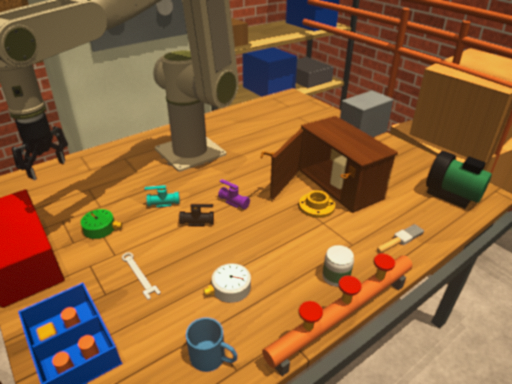

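View pics/top0.png

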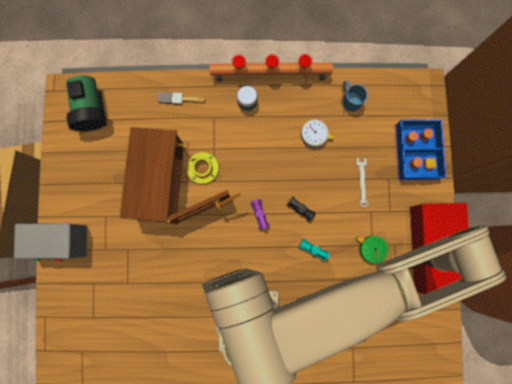

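Scene view: white gauge at (231,282), black cock at (197,215), brass flange at (318,203), open door (287,165) with the hook tip at about (265,154). Top view: gauge (315,133), cock (301,208), flange (203,168), door from (170,220) to (230,197).
Look-alikes in the top view: the green gauge (374,249), the purple cock (260,214) and the teal cock (314,250). I choose the white gauge, the black cock and the only brass ring.

```bash
cat > h.py <<'E'
import cv2,numpy as np
from bench import sensors, optics, r
def ray(c,uv):
    p=cv2.undistortPoints(np.array(uv,float).reshape(-1,1,2),c["camera_matrix"],c["dist_coeffs"]).reshape(-1,2)
    T=c["pose"];d=np.c_[p,np.ones(len(p))]@T[:3,:3].T
    return T[:3,3],d
def plane(c,uv,z):
    o,d=ray(c,uv);return o+d*((z-o[2])/d[:,2])[:,None]
def tri(c1,a,c2,b):
    o1,d1=ray(c1,a);o2,d2=ray(c2,b);out=[]
    for x,y in zip(d1,d2):
        t=np.linalg.lstsq(np.c_[x,-y],o2-o1,rcond=None)[0]
        p,q=o1+t[0]*x,o2+t[1]*y
        out.append(np.r_[(p+q)/2,np.linalg.norm(p-q)])
    return np.array(out)
def proj(c,P):
    T=np.linalg.inv(c["pose"])
    return cv2.projectPoints(np.array(P,float).reshape(-1,1,3),cv2.Rodrigues(T[:3,:3])[0],T[:3,3],c["camera_matrix"],c["dist_coeffs"])[0].reshape(-1,2)
def blob(m,near):
    n,l,s,ce=cv2.connectedComponentsWithStats(m.astype(np.uint8))
    ok=[i for i in range(1,n) if s[i,4]>15]
    i=min(ok,key=lambda i:np.hypot(*(ce[i]-near)))
    return l==i,s[i],ce[i]
E
python3 - <<'E'
from h import *
np.set_printoptions(precision=1,suppress=True)
C={n:optics.get_calibration(n) for n in("scene","top")}
I={n:cv2.imread(f"pics/{n}0.png") for n in C}
def mk(n):
    h=cv2.cvtColor(I[n],cv2.COLOR_BGR2HSV).astype(int);H,S,V=h[...,0],h[...,1],h[...,2]
    return dict(white=(S<60)&(V>140),black=(V<75),brass=(H>20)&(H<33)&(S>150)&(V>110))
pts=dict(gauge=("white",(231,280),(315,133)),cock=("black",(197,215),(301,208)),flange=("brass",(318,203),(203,168)))
for k,(m,a,b) in pts.items():
    o=[]
    for n,near in(("scene",a),("top",b)):
        mm,s,ce=blob(mk(n)[m],near)
        cn=max(cv2.findContours(mm.astype(np.uint8),0,2)[0],key=len)
        e=cv2.fitEllipse(cn);o.append(ce if k=="cock" else e[0]);print(k,n,s,ce,e)
    print(k,tri(C["scene"],[o[0]],C["top"],[o[1]]))
    for z in(0,8,22,45):print(z,plane(C["scene"],[o[0]],z),plane(C["top"],[o[1]],z))
for n in C:
    p=pts["gauge"];
big=[]
s=I["scene"][120:230,240:400];t=I["top"][110:250,100:350]
cv2.imwrite("pics/z1.png",cv2.resize(s,None,fx=5,fy=5,interpolation=2))
cv2.imwrite("pics/z2.png",cv2.resize(t,None,fx=3.2,fy=3.2,interpolation=2))
E
```

```text
gauge scene [213 264  37  29 811] [230.9 277.9] ((230.9579620361328, 277.9075927734375), (27.776647567749023, 36.187374114990234), 88.48050689697266)
gauge top [301 120  27  26 526] [314.5 132.4] ((314.4888610839844, 132.38771057128906), (24.840343475341797, 25.440475463867188), 115.071533203125)
gauge [[ 688.2 -259.    38.5    2.6]]
0 [[ 659.5 -239.7   -0. ]] [[ 697.4 -265.9    0. ]]
8 [[ 665.6 -243.5    8. ]] [[ 695.4 -264.7    8. ]]
22 [[ 676.3 -250.1   22. ]] [[ 691.8 -262.6   22. ]]
45 [[ 693.8 -261.    45. ]] [[ 685.8 -259.1   45. ]]
cock scene [180 205  33  21 425] [195.8 216.9] ((197.52671813964844, 216.0919647216797), (20.395835876464844, 32.83232879638672), 80.28691864013672)
cock top [288 202  27  19 193] [302.  210.7] ((303.27532958984375, 211.39869689941406), (8.720090866088867, 32.737918853759766), 120.63912963867188)
cock [[ 398.2 -202.    20.6    8.8]]
0 [[ 377.9 -187.3    0. ]] [[ 397.5 -208.3    0. ]]
8 [[ 386.7 -191.6    8. ]] [[ 396.9 -207.3    8. ]]
22 [[ 402.2 -199.1   22. ]] [[ 396.  -205.7   22. ]]
45 [[ 427.6 -211.5   45. ]] [[ 394.4 -203.1   45. ]]
flange scene [319 205  15  10  67] [326.4 209.6] ((326.40081787109375, 209.58367919921875), (4.812089920043945, 16.184988021850586), 64.1872329711914)
flange top [187 152  32  32 681] [202.5 167.9] ((202.24839782714844, 167.71632385253906), (31.93375015258789, 32.38005065917969), 31.431278228759766)
flange [[580.  178.2 -13.3  32.5]]
0 [[598.7 180.4   0. ]] [[566.8 164.1   0. ]]
8 [[605.4 172.6   8. ]] [[565.4 163.1   8. ]]
22 [[617.1 158.8  22. ]] [[562.9 161.4  22. ]]
45 [[636.3 136.1  45. ]] [[558.9 158.6  45. ]]
```

View pics/z1.png

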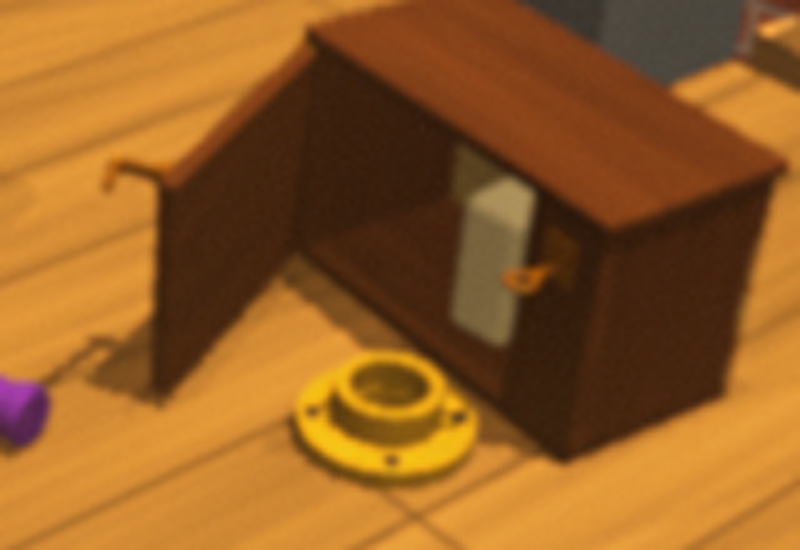

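View pics/z2.png

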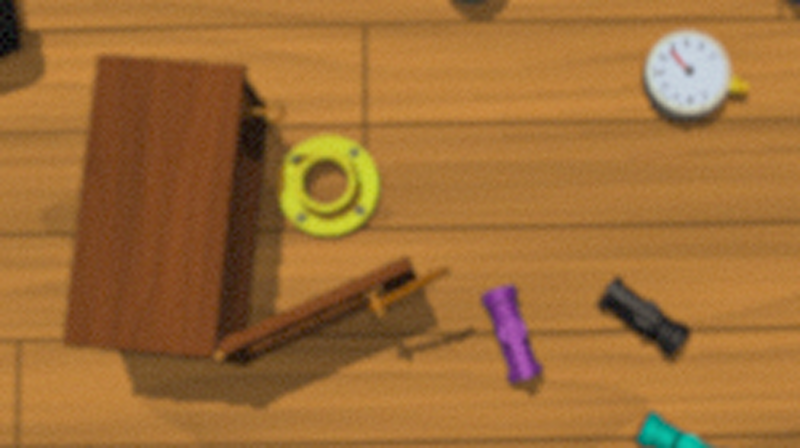

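The z1 crop shows the flange ring with its bore at (385,385), the thermostat inside at (495,260), the eye at (520,280), and the hook reaching from the door to a tip at (108,165). The z2 crop confirms the white gauge (688,72), the black cock (643,315) with the purple one beside it, and a clear lane from the flange to the target. Moving above the target now for a close view.

Call:
apply_moves:
  targets:
    - [34,-14.4,-16.3,0,0,0,1]
    - [34,-14.4,-16.3,0,0,0,1]
    - [34,-14.4,-16.3,0,0,0,1]
    - [34,-14.4,-16.3,0,0,0,1]
    - [34,-14.4,-16.3,0,0,0,1]
    - [34,-14.4,-16.3,0,0,0,1]
    - [34,-14.4,-16.3,0,0,0,1]
    - [34,-14.4,-16.3,0,0,0,1]
    - [34,-14.4,-16.3,0,0,0,1]
    - [34,-14.4,-16.3,0,0,0,1]
    - [34,-14.4,-16.3,0,0,0,1]
    - [34,-14.4,-16.3,0,0,0,1]
    - [0,0,0,0,0,0,1]
    - [0,0,0,0,0,0,1]

```text
time: 1.85
tool_pos: [543.9, -230.0, 400.0]
tcp_rot: [-180.0, 0.1, 23.4]
ft_force: [-0.5, 0.6, -0.0]
finger_gap: 0.4
grip_force: 0.0
```

```bash
python3 - <<'E'
from h import *
np.set_printoptions(precision=1,suppress=True)
C=optics.get_calibration("wrist");I=optics.snapshot("wrist")[:,:,::-1]
np.savez("w1.npz",I=I,**C);cv2.imwrite("pics/w1.png",I)
s=sensors.sense();print(s["time"],s["tool_pos"],s["tcp_rot"],s["joint_pos"]);print(C["pose"],C["camera_matrix"][0])
print(proj(C,[[686,-260,45],[396,-205,22],[541,-232,0]]))
c={n:optics.get_calibration(n) for n in("scene","top")}
# hook tip, hinge top corner of door, eye, door free top corner
A=[(240+108/5,120+163/5),(240+310/5,120+45/5),(240+520/5,120+280/5),(240+165/5,120+185/5)]
B=[(100+445/3.2,110+270/3.2),(100+222/3.2,110+352/3.2),(100+274/3.2,110+112/3.2),(100+410/3.2,110+262/3.2)]
print(tri(c["scene"],A,c["top"],B))
E
```

```text
1.9 [ 543.6 -230.3  399.8] [-179.9    0.1   23.4] [-27.9   6.6  66.1  -0.  107.4  38.7]
[[   0.4   -0.9   -0.3  617.5]
 [  -0.9   -0.4   -0.1 -198.6]
 [  -0.     0.3   -1.   568.3]
 [   0.     0.     0.     1. ]] [269.1   0.  256. ]
[[302.7  80.3]
 [218.3 202.8]
 [256.4 144.7]]
[[443.   21.7 197.7   5.9]
 [365.7 256.9 175.8  11.3]
 [625.2 206.8 137.2   3.7]
 [454.5  58.7 174.5   5.4]]
```

View pics/w1.png

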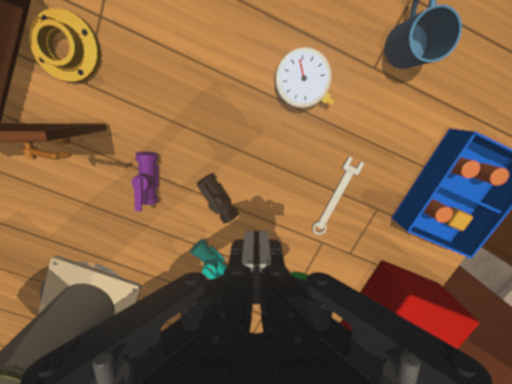

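The wrist view shows the white gauge (303,77) with its stem at (328,100), the black cock (217,198), the flange (65,45), the door (50,130) with the hook (45,152), and the wrench (340,195). Refining the target next.

```bash
python3 - <<'E'
from h import *
np.set_printoptions(precision=1,suppress=True)
W=dict(np.load("w1.npz"));I=W["I"];T=optics.get_calibration("top");It=cv2.imread("pics/top0.png")
def f(img,kind,near):
    h=cv2.cvtColor(img,cv2.COLOR_BGR2HSV).astype(int);H,S,V=h[...,0],h[...,1],h[...,2]
    m={"white":(S<60)&(V>140),"black":(V<75),"brass":(H>20)&(H<33)&(S>150)&(V>110)}[kind]
    m,s,ce=blob(m,near);c=max(cv2.findContours(m.astype(np.uint8),0,2)[0],key=len)
    return s,cv2.fitEllipse(c),cv2.minAreaRect(c),ce
res={}
for k,kind,a,b in(("gauge","white",(303,77),(315,133)),("cock","black",(217,198),(301,208)),("flange","brass",(65,45),(203,168))):
    w=f(I,kind,a);t=f(It,kind,b);i=2 if k=="cock" else 1
    print(k,w,t[i]);res[k]=(w[i][0],t[i][0])
    print(" tri",tri(W,[w[i][0]],T,[t[i][0]]))
    for z in(0,10,22,45):print(z,plane(W,[w[i][0]],z),plane(T,[t[i][0]],z))
g=plane(W,[res["gauge"][0]],45)[0]
# stem
h=cv2.cvtColor(I,cv2.COLOR_BGR2HSV).astype(int);m=(h[...,0]>18)&(h[...,0]<35)&(h[...,1]>170)&(h[...,2]>130)
_,s,ce=blob(m,(328,100));st=plane(W,[ce],22)[0];print("stem",s,ce,st)
d=(g-st)[:2];d/=np.linalg.norm(d);print("gauge",g,"y dir",d,"cock pred",g[:2]+290*np.array([-d[1],d[0]]),g[:2]-290*np.array([-d[1],d[0]]))
R=[(100+x/3.2,110+y/3.2) for x,y in((98,57),(244,68),(214,355),(65,345))];P=plane(T,R,190);print("roof",P)
print([np.linalg.norm(P[i]-P[i-1]) for i in range(4)])
print(tri(W,[(107,127)],T,[(100+410/3.2,110+262/3.2)]))
cv2.imwrite("pics/w1z.png",np.hstack([cv2.resize(I[110:210,0:160],None,fx=3,fy=3,interpolation=2),cv2.resize(I[165:235,185:250],None,fx=4.28,fy=4.28,interpolation=2)[:300]]))
E
```

```text
gauge (array([ 276,   48,   55,   59, 2508], dtype=int32), ((302.7560119628906, 77.2166519165039), (53.20720672607422, 59.49734878540039), 18.975603103637695), ((303.0, 77.0), (58.0, 54.0), 90.0), array([302.8,  77.2])) ((314.4888610839844, 132.38771057128906), (24.840343475341797, 25.440475463867188), 115.071533203125)
 tri [[ 694.8 -262.9   11.5    2.7]]
0 [[ 696.9 -262.8    0. ]] [[ 697.4 -265.9    0. ]]
10 [[ 695.5 -261.7   10. ]] [[ 694.9 -264.4   10. ]]
22 [[ 693.8 -260.4   22. ]] [[ 691.8 -262.6   22. ]]
45 [[ 690.6 -257.8   45. ]] [[ 685.8 -259.1   45. ]]
cock (array([198, 174,  40,  48, 681], dtype=int32), ((218.3566436767578, 197.9661865234375), (18.400035858154297, 56.89268112182617), 146.53521728515625), ((216.99998474121094, 198.5), (49.09096908569336, 19.969207763671875), 56.3099365234375), array([219.1, 198.1])) ((300.8675537109375, 208.99461364746094), (27.864635467529297, 9.410747528076172), 36.02737808227539)
 tri [[ 403.  -200.5   20.     3.3]]
0 [[ 395.6 -198.9    0. ]] [[ 404.  -204.3    0. ]]
10 [[ 399.5 -198.9   10. ]] [[ 403.3 -203.2   10. ]]
22 [[ 404.2 -198.
[... 389 characters left out ...]
, 167.71632385253906), (31.93375015258789, 32.38005065917969), 31.431278228759766)
 tri [[564.5 161.5  38.9   9.8]]
0 [[565.1 191.    0. ]] [[566.8 164.1   0. ]]
10 [[566.  184.1  10. ]] [[565.  162.9  10. ]]
22 [[567.1 175.9  22. ]] [[562.9 161.4  22. ]]
45 [[569.3 160.1  45. ]] [[558.9 158.6  45. ]]
stem [449 211  23  19 246] [459.9 220. ] [ 570.2 -707.4   22. ]
gauge [ 690.6 -257.8   45. ] y dir [0.3 1. ] cock pred [ 410.4 -182.8] [ 970.7 -332.7]
roof [[675.1 384.7 190. ]
 [659.7 228.8 190. ]
 [358.4 257.7 190. ]
 [370.9 412.9 190. ]]
[np.float64(305.49924446576745), np.float64(156.62945551827175), np.float64(302.59918990795916), np.float64(155.60957977298938)]
[[464.3  59.5  24.   17.1]]
```

View pics/w1z.png

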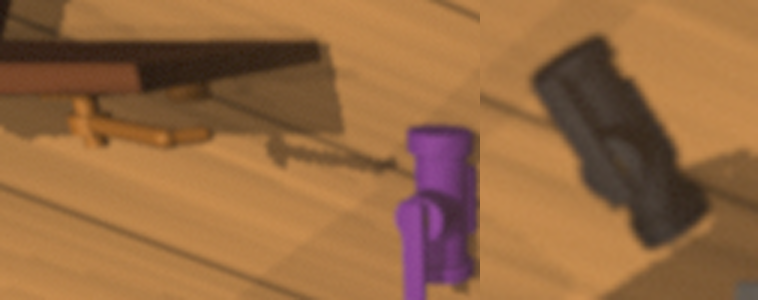

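The gauge is at about (688,-260) and the cock at about (402,-201). They are 292 mm apart against 290 given, so the midpoint is (545,-230). The flange is at about (565,163). Moving above it for a check from close by.

Call:
apply_moves:
  targets:
    - [17.6,-35.2,12,0,0,0,1]
    - [17.6,-35.2,12,0,0,0,1]
    - [17.6,-35.2,12,0,0,0,1]
    - [17.6,-35.2,12,0,0,0,1]
    - [17.6,-35.2,12,0,0,0,1]
    - [17.6,-35.2,12,0,0,0,1]
    - [17.6,-35.2,12,0,0,0,1]
    - [17.6,-35.2,12,0,0,0,1]
    - [17.6,-35.2,12,0,0,0,1]
    - [17.6,-35.2,12,0,0,0,1]
    - [0,0,30,0,0,0,1]
    - [0,0,30,0,0,0,1]
    - [0,0,30,0,0,0,1]
    - [0,0,30,0,0,0,1]
    - [0,0,10,0,0,0,1]
    - [0,0,0,0,0,0,1]
    - [0,0,0,0,0,0,1]

```text
time: 4.03
tool_pos: [566.8, 163.0, 152.4]
tcp_rot: [180.0, -0.1, 23.4]
ft_force: [0.1, -0.5, 0.4]
finger_gap: 0.1
grip_force: 0.0
```

```bash
python3 - <<'E'
from h import *
np.set_printoptions(precision=1,suppress=True)
C=optics.get_calibration("wrist");I=optics.snapshot("wrist")[:,:,::-1]
np.savez("w2.npz",I=I,**C);cv2.imwrite("pics/w2.png",I)
s=sensors.sense();print(s["time"],s["tool_pos"],s["tcp_rot"])
h=cv2.cvtColor(I,cv2.COLOR_BGR2HSV).astype(int)
print(proj(C,[[565,163,42],[565,163,8]]))
E
```

```text
4.075 [566.9 163.1 152.6] [180.   -0.1  23.4]
[[255.  182.8]
 [255.1 174.9]]
```

View pics/w2.png

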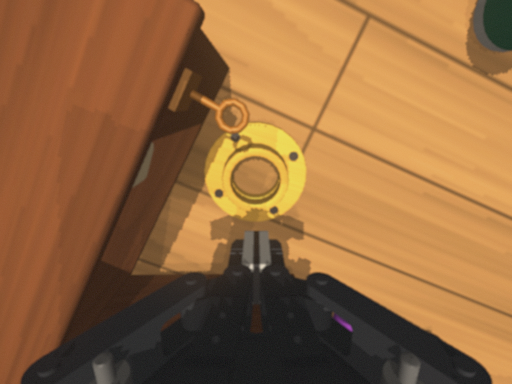

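The flange is centred under the tool: the bore is at (255,179), about 2 mm ahead of the fingers. The eye is at (232,115), close to the camera side. I'll turn the camera away from the eye, then lower the shut fingers into the bore.

Call:
apply_moves:
  targets:
    - [2,0,0,0,0,0.14,1]
    - [0,0,0,0,0,0.14,1]
    - [0,0,0,0,0,0.14,1]
    - [0,0,0,0,0,0.14,1]
    - [0,0,0,0,0,0.14,1]
    - [0,0,30,0,0,0,1]
    - [0,0,30,0,0,0,1]
    - [0,0,20,0,0,0,1]
    - [0,0,20,0,0,0,1]
    - [0,0,15,0,0,0,1]
    - [0,0,15,0,0,0,1]
    - [0,0,8,0,0,0,1]
    - [0,0,5,0,0,0,1]
    - [0,0,0,0,0,0,1]
    - [0,0,0,0,0,0,1]

```text
time: 5.95
tool_pos: [568.2, 164.1, 8.4]
tcp_rot: [-180.0, -0.1, -16.7]
ft_force: [0.8, 0.6, -0.5]
finger_gap: -0.2
grip_force: 0.0
```

Call:
apply_moves:
  targets:
    - [2,8.5,0,0,0,0,1]
    - [5.2,21.9,0,0,0,0,1]
    - [5.2,21.9,0,0,0,0,1]
    - [5.2,21.9,0,0,0,0,1]
    - [5.2,21.9,0,0,0,0,1]
    - [5.2,21.9,0,0,0,0,1]
    - [5.2,21.9,0,0,0,0,1]
    - [5.2,21.9,0,0,0,0,1]
    - [5.2,21.9,0,0,0,0,1]
    - [5.2,21.9,0,0,0,0,1]
    - [5.2,21.9,0,0,0,0,1]
    - [5.2,21.9,0,0,0,0,1]
    - [5.2,21.9,0,0,0,0,1]
    - [5.2,21.9,0,0,0,0,1]
    - [5.2,21.9,0,0,0,0,1]
    - [5.2,21.9,0,0,0,0,1]
    - [5.2,21.9,0,0,0,0,1]
    - [2,8.5,0,0,0,0,1]
    - [2,8.5,0,0,0,0,1]
    - [2,8.5,0,0,0,0,1]

```text
time: 8.45
tool_pos: [545.6, -229.8, 9.3]
tcp_rot: [-179.9, -0.1, -16.7]
ft_force: [-0.2, 9.1, 8.2]
finger_gap: 0.2
grip_force: 6.8
```

```bash
cat > chk.py <<'E'
from h import *
np.set_printoptions(precision=1,suppress=True)
s=sensors.sense();print(s["time"],s["tool_pos"],s["ft_force"])
T=optics.get_calibration("top");I=optics.snapshot("top")[:,:,::-1]
Sc=optics.get_calibration("scene");J=optics.snapshot("scene")[:,:,::-1]
import sys;cv2.imwrite("pics/top_%s.png"%sys.argv[1],I);cv2.imwrite("pics/scene_%s.png"%sys.argv[1],J)
for n,c,im in(("top",T,I),("scene",Sc,J)):
    h=cv2.cvtColor(im,cv2.COLOR_BGR2HSV).astype(int)
    m=(h[...,0]>20)&(h[...,0]<33)&(h[...,1]>150)&(h[...,2]>(110 if n=="top" else 60))
    a=proj(c,[[545,-225,10]])[0];_,st,ce=blob(cv2.morphologyEx(m.astype(np.uint8),3,np.ones((3,3)))>0,a)
    x,y,w,hh=st[:4];print(n,a,st,ce,"bbox centre z8/z20",plane(c,[(x+w/2-.5,y+hh/2-.5)],8),plane(c,[ce],20))
E
python3 chk.py a
```

```text
8.45 [ 545.6 -229.8    9.3] [-0.2  9.1  8.2]
top [305.5 171.3] [292 175  20  12 133] [299.8 180.9] bbox centre z8/z20 [[ 510.6 -209.     8. ]] [[ 507.4 -201.1   20. ]]
scene [213. 249.] [200 252  11   9  57] [205.6 255.8] bbox centre z8/z20 [[ 554.  -257.5    8. ]] [[ 565.1 -261.1   20. ]]
```

Call:
apply_moves:
  targets:
    - [0,-3,0,0,0,0,1]
    - [0,-4,0,0,0,0,1]
    - [0,0,-20,0,0,0,1]
    - [0,0,-40,0,0,0,1]
    - [0,0,-40,0,0,0,1]
    - [0,0,-40,0,0,0,1]
    - [0,0,0,0,0,0,1]
    - [0,0,0,0,0,0,1]

```text
time: 9.55
tool_pos: [546.6, -223.6, 148.3]
tcp_rot: [-180.0, -0.0, -16.7]
ft_force: [0.1, -0.2, -1.5]
finger_gap: 0.1
grip_force: 0.0
```

```bash
cat > wf.py <<'E'
from h import *
import sys
np.set_printoptions(precision=1,suppress=True)
C=optics.get_calibration("wrist");I=optics.snapshot("wrist")[:,:,::-1]
cv2.imwrite("pics/wf_%s.png"%sys.argv[1],I)
s=sensors.sense();print(s["time"],s["tool_pos"],s["tcp_rot"][2],s["ft_force"])
h=cv2.cvtColor(I,cv2.COLOR_BGR2HSV).astype(int)
m=((h[...,0]>20)&(h[...,0]<33)&(h[...,1]>150)&(h[...,2]>90)).astype(np.uint8)
m[235:]=0
m=cv2.morphologyEx(m,cv2.MORPH_CLOSE,np.ones((5,5)))
n,l,st,ce=cv2.connectedComponentsWithStats(m);i=1+np.argmax(st[1:,4]);print(st[i])
cs,hi=cv2.findContours((l==i).astype(np.uint8),cv2.RETR_CCOMP,2)
for c,hh in zip(cs,hi[0]):
    if len(c)>30:
        e=cv2.fitEllipse(c);print("hole" if hh[3]>=0 else "outer",e,"z8",plane(C,[e[0]],8),"z16",plane(C,[e[0]],16),"z42",plane(C,[e[0]],42))
# gauge
h=(h[...,1]<60)&(h[...,2]>140);h[235:]=0
n,l,st,ce=cv2.connectedComponentsWithStats(h.astype(np.uint8))
for i in range(1,n):
    if st[i,4]>800:
        c=max(cv2.findContours((l==i).astype(np.uint8),0,2)[0],key=len);e=cv2.fitEllipse(c);print("gauge?",e,st[i],plane(C,[e[0]],45))
E
python3 wf.py 1
```

```text
9.6 [ 546.  -223.4  147.2] -16.67947292608758 [-0.3  0.2 -0.4]
[ 196  123  101   78 3689]
outer ((245.51239013671875, 168.84107971191406), (89.98634338378906, 94.4772720336914), 138.0778045654297) z8 [[ 556.5 -214.     8. ]] z16 [[ 558.2 -214.8   16. ]] z42 [[ 563.8 -217.6   42. ]]
gauge? ((248.35873413085938, 41.45691680908203), (79.97396087646484, 114.30521392822266), 90.66017150878906) [ 193    0  111   84 7436] [[ 675.4 -255.3   45. ]]
gauge? ((443.5119934082031, 144.4442596435547), (41.16158676147461, 153.4757537841797), 175.58641052246094) [ 420   68   43  160 2554] [[ 531.4 -415.2   45. ]]
```

View pics/wf_1.png

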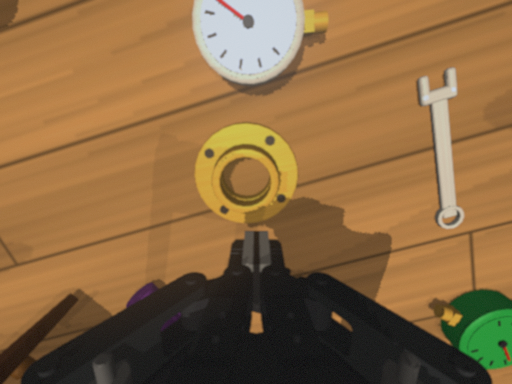

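The flange outline is centred at (246,172), which gives about (553,-214). The target is (545,-230), so it needs another (-8,-16). The gauge and wrench are undisturbed. Re-entering the bore and dragging the rest.

Call:
apply_moves:
  targets:
    - [4,-11,10,0,0,0,1]
    - [0,0,40,0,0,0,1]
    - [0,0,40,0,0,0,1]
    - [0,0,25,0,0,0,1]
    - [0,0,15,0,0,0,1]
    - [0,0,8,0,0,0,1]
    - [0,0,0,0,0,0,1]
    - [-1,7,0,0,0,0,1]
    - [-1,7,0,0,0,0,1]
    - [-1,7,0,0,0,0,1]
    - [-1,7,0,0,0,0,1]
    - [-1,7,0,0,0,0,1]
    - [0,0,0,0,0,0,1]
    - [0,-5,0,0,0,0,1]
    - [0,-6,0,0,0,0,1]
    - [0,0,-20,0,0,0,1]
    - [0,0,-40,0,0,0,1]
    - [0,0,-40,0,0,0,1]
    - [0,0,-38,0,0,0,1]
    - [0,0,0,0,0,0,1]

```text
time: 12.1
tool_pos: [544.8, -237.4, 154.1]
tcp_rot: [179.9, -0.5, -16.7]
ft_force: [0.0, -0.8, 0.2]
finger_gap: 0.5
grip_force: 0.0
```

```bash
sed -i 's/m\[235:\]=0/m[228:]=0/' wf.py; python3 wf.py 2; python3 - <<'E'
from h import *
np.set_printoptions(precision=1,suppress=True)
C=optics.get_calibration("wrist");I=cv2.imread("pics/wf_2.png")
h=cv2.cvtColor(I,cv2.COLOR_BGR2HSV).astype(int)
m=((h[...,0]>20)&(h[...,0]<34)&(h[...,1]>150)&(h[...,2]>90));m,s,ce=blob(m,(246,172))
ys,xs=np.nonzero(m);print(xs.min(),xs.max(),ys.min(),ys.max());c=((xs.min()+xs.max())/2,ys.min()+(xs.max()-xs.min())/2*.98)
print(c,plane(C,[c],10))
cv2.imwrite("pics/w3.png",I[0:240,130:400])
E
```

```text
12.15 [ 543.5 -236.7  151.4] -16.671119839962714 [ 0.3 -0.1 -0.3]
[ 200  127   99   77 3670]
outer ((248.70828247070312, 170.36788940429688), (87.04485321044922, 92.40113830566406), 110.42533874511719) z8 [[ 551.7 -230.9    8. ]] z16 [[ 553.4 -231.6   16. ]] z42 [[ 559.1 -234.    42. ]]
gauge? ((233.91690063476562, 31.773195266723633), (107.35379791259766, 108.1754150390625), 10.16386604309082) [ 179    0  108   88 7653] [[ 687.  -259.5   45. ]]
gauge? ((426.58953857421875, 143.58457946777344), (38.05012512207031, 156.93438720703125), 173.79397583007812) [ 402   72   46  157 2415] [[ 534.1 -417.1   45. ]]
219 271 151 177
(np.float64(245.0), np.float64(176.48)) [[ 545.1 -224.    10. ]]
```

View pics/w3.png

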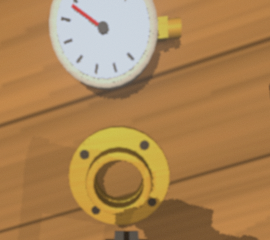

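The flange is centred at (119,176) in the crop, which is (249,176) in the full picture. That gives about (545,-229), within 2 mm of the target, and the gauge is unmoved at (687,-259). Next I lift away to the outer side of the door. I put the hinge at about (363,258), the door about 60° open and the hook raised about 0.55 rad.

Call:
apply_moves:
  targets:
    - [0,0,-40,0,0,0,1]
    - [0,0,-40,0,0,0,1]
    - [-23.4,-24.4,-20,0,0,0,1]
    - [-23.4,-24.4,-20,0,0,0,1]
    - [-23.4,-24.4,0,0,0,0,1]
    - [-23.4,-24.4,0,0,0,0,1]
    - [-23.4,-24.4,0,0,0,0,1]
    - [-23.4,-24.4,0,0,0,0,1]
    - [-23.4,-24.4,0,0,0,0,1]
    - [-23.4,-24.4,0,0,0,0,1]
    - [-23.4,-24.4,0,0,0,0,1]
    - [-23.4,-24.4,0,0,0,0,1]
    - [-23.4,-24.4,0,0,0,0,1]
    - [-23.4,-24.4,0,0,0,0,1]
    - [0,0,0,0,0,0,1]
    - [0,0,0,0,0,0,1]

```text
time: 14.15
tool_pos: [356.9, 124.8, 267.3]
tcp_rot: [180.0, 0.0, -16.6]
ft_force: [0.0, -0.6, 0.2]
finger_gap: -0.2
grip_force: 0.0
```

```bash
cat > arc.py <<'E'
from h import *
np.set_printoptions(precision=1,suppress=True)
s=sensors.sense();print(s["time"],s["tool_pos"],s["tcp_rot"],s["joint_pos"])
H=np.array([363,258.]);R=120;off=27
u=lambda a:np.array([np.cos(np.radians(a)),np.sin(np.radians(a))])
y=np.radians(s["tcp_rot"][2]);tx=np.array([np.cos(y),np.sin(y)]);ty=np.array([np.sin(y),-np.cos(y)])
p=s["tool_pos"][:2]
for th in(60,50,40,30,20,10,0):
    q=H+R*u(-5.4-th)+off*u(-95.4-th);d=q-p;print(th,q,"tool",d@tx,d@ty);p=q
C=optics.get_calibration("wrist");I=optics.snapshot("wrist")[:,:,::-1];cv2.imwrite("pics/w4.png",I)
for P in([*(H+110*u(-65.4)+15*u(-155.4)),177],[*(H),177],[*(H+220*u(-65.4)),177]):print(proj(C,[P]))
E
python3 arc.py
```

```text
14.15 [356.9 124.8 267.3] [180.    0.  -16.6] [ 11.5 -29.5 111.2  -0.   98.3 118.2]
60 [388.4 137.7] tool 26.55000931818089 -21.305255307897394
50 [408.9 143.9] tool 17.865034806153396 -11.854431269847396
40 [428.  153.6] tool 15.535124397645983 -14.776566560140854
30 [445.2 166.5] tool 12.733187095468297 -17.249723352808005
20 [459.8 182.1] tool 9.544358346698365 -19.198756030181187
10 [471.5 200.1] tool 6.065529099242351 -20.56444422061663
0 [479.9 219.8] tool 2.402401819411773 -21.305292179519515
[[217.9 158.3]]
[[131.5 216.4]]
[[297.   63.5]]
```

View pics/w4.png

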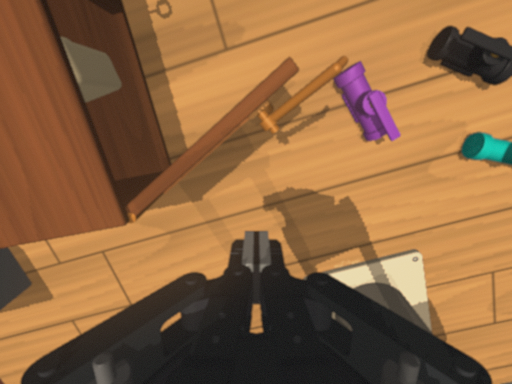

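The view shows the door's outer edge from the hinge (131,213) to the free corner (297,65), matching the predicted pixels to about 4 px. The hook bar runs from its pivot (268,122) to its tip (343,60), raised and clear of the push point (218,158). Lowering beside the door and sweeping it on the arc.

Call:
apply_moves:
  targets:
    - [0,0,33,0,0,0,1]
    - [0,0,33,0,0,0,1]
    - [0,0,33,0,0,0,1]
    - [0,0,33,0,0,0,1]
    - [0,0,0,0,0,0,1]
    - [13,-11,0,0,0,0,1]
    - [13,-11,0,0,0,0,1]
    - [9,-6,0,0,0,0,1]
    - [9,-6,0,0,0,0,1]
    - [8,-7,0,0,0,0,1]
    - [8,-7,0,0,0,0,1]
    - [6.5,-8.5,0,0,0,0,1]
    - [6.5,-8.5,0,0,0,0,1]
    - [5,-9.5,0,0,0,0,1]
    - [5,-9.5,0,0,0,0,1]
    - [3,-10,0,0,0,0,1]
    - [3,-10,0,0,0,0,1]
    - [1,-5,0,0,0,0,1]
    - [0,0,0,0,0,0,1]

```text
time: 16.58
tool_pos: [474.7, 204.1, 135.8]
tcp_rot: [-180.0, -0.0, -16.7]
ft_force: [0.3, 0.2, -1.6]
finger_gap: 0.1
grip_force: 0.0
```

```bash
cat > dr.py <<'E'
from h import *
import sys
np.set_printoptions(precision=1,suppress=True)
s=sensors.sense();print(s["time"],s["tool_pos"],s["ft_force"])
C=optics.get_calibration("wrist");I=optics.snapshot("wrist")[:,:,::-1];cv2.imwrite("pics/d_%s.png"%sys.argv[1],I)
h=cv2.cvtColor(I,cv2.COLOR_BGR2HSV).astype(int)
for n,c,p in(("top",optics.get_calibration("top"),0),("scene",optics.get_calibration("scene"),0)):
    im=optics.snapshot(n)[:,:,::-1];cv2.imwrite(f"pics/{n}_{sys.argv[1]}.png",im)
E
python3 dr.py 1
```

```text
16.575 [474.7 204.1 135.8] [ 0.3  0.2 -1.6]
```

Call:
apply_moves:
  targets:
    - [-0.5,-4,0,0,0,0,1]
    - [-0.5,-4,0,0,0,0,1]
    - [-0.5,-4,0,0,0,0,1]
    - [-0.3,-2,0,0,0,0,1]
    - [-0.3,-2,0,0,0,0,1]
    - [0,0,0,0,0,0,1]

```text
time: 17.48
tool_pos: [477.0, 219.9, 135.7]
tcp_rot: [-180.0, 0.0, -16.7]
ft_force: [0.1, -0.4, 0.8]
finger_gap: -0.1
grip_force: 0.0
```

Call:
apply_moves:
  targets:
    - [-0.3,-2,0,0,0,0,1]
    - [-0.3,-2,0,0,0,0,1]
    - [-0.2,-1,0,0,0,0,1]
    - [0,0,0,0,0,0,1]

```text
time: 17.98
tool_pos: [477.8, 224.4, 135.8]
tcp_rot: [180.0, -0.0, -16.7]
ft_force: [-0.8, -3.6, -0.0]
finger_gap: -0.0
grip_force: 1.7
```

Call:
apply_moves:
  targets:
    - [-0.3,-1,0,0,0,0,1]
    - [-0.3,-1,0,0,0,0,1]
    - [0,0,0,0,0,0,1]
    - [0,0,0,0,0,0,1]

```text
time: 18.48
tool_pos: [477.8, 224.8, 135.7]
tcp_rot: [179.8, -0.0, -16.7]
ft_force: [0.3, -11.2, 2.4]
finger_gap: 0.0
grip_force: 5.8
```

```bash
python3 - <<'E'
from h import *
np.set_printoptions(precision=1,suppress=True)
s=sensors.sense();print(s["tool_pos"],s["ft_force"])
C={}
a=optics.snapshot("wrist")[:,:,::-1];b=optics.snapshot("scene")[:,:,::-1];t=optics.snapshot("top")[:,:,::-1]
cv2.imwrite("pics/e_w.png",a);cv2.imwrite("pics/e_s.png",b);cv2.imwrite("pics/e_t.png",t)
z=lambda i,f:cv2.resize(i,None,fx=f,fy=f,interpolation=2)
m=np.zeros((600,800,3),np.uint8)
A=z(a,.78)[:300,:400];m[:300,:A.shape[1]]=A
B=z(b[110:210,240:373],3);m[:300,400:400+B.shape[1]]=B[:300,:400]
T=z(t[110:235,110:277],2.4);m[300:600,:T.shape[1]]=T[:300,:400]
D=z(b[190:310,150:310],2.5);m[300:600,400:400+D.shape[1]]=D[:300,:400]
cv2.imwrite("pics/m1.png",m)
E
```

```text
[477.8 224.8 135.7] [  0.3 -11.2   2.4]Traceback (most recent call last):
  File "<stdin>", line 11, in <module>
ValueError: could not broadcast input array from shape (300,400,3) into shape (300,401,3)
```

Call:
apply_moves:
  targets:
    - [0,5,0,0,0,0,1]
    - [0,8,0,0,0,0,1]
    - [0,0,-40,0,0,0,1]
    - [0,0,-40,0,0,0,1]
    - [0,0,-40,0,0,0,1]
    - [0,0,-20,0,0,0,1]
    - [0,0,0,0,0,0,1]
    - [0,0,0,0,0,0,1]

```text
time: 19.62
tool_pos: [473.3, 214.1, 273.7]
tcp_rot: [179.9, 0.1, -16.7]
ft_force: [0.5, -0.1, -0.3]
finger_gap: -0.0
grip_force: 0.0
```

```bash
python3 - <<'E'
from h import *
np.set_printoptions(precision=1,suppress=True)
s=sensors.sense();print(s["time"],s["tool_pos"])
C={n:optics.get_calibration(n) for n in("wrist","scene","top")}
I={n:optics.snapshot(n)[:,:,::-1] for n in C}
for n in C:cv2.imwrite(f"pics/f_{n}.png",I[n])
a0=(529,209,150);t0=(599,202,193);eye=(622,204,139)
for n in C:
    P=proj(C[n],[a0,t0,eye,(363,258,177),(582,237,177),(581,222,177)]);print(n,P.ravel())
    x0,y0=np.maximum(P[:3].min(0)-25,0).astype(int);x1,y1=(P[:3].max(0)+25).astype(int)
    h=cv2.cvtColor(I[n],cv2.COLOR_BGR2HSV).astype(int)[y0:y1,x0:x1]
    m=((h[...,0]>8)&(h[...,0]<20)&(h[...,1]>170)&(h[...,2]>130)).astype(np.uint8)
    k,l,st,ce=cv2.connectedComponentsWithStats(m)
    for i in range(1,k):
        if st[i,4]>6:
            c=cv2.findContours((l==i).astype(np.uint8),0,2)[0][0]
            print("  ",st[i,:4]+[x0,y0,0,0],st[i,4],ce[i]+[x0,y0],cv2.boxPoints(cv2.minAreaRect(c)).ravel()+np.tile([x0,y0],4))
E
```

```text
19.625 [473.3 214.1 273.7]
wrist [245.2 127.9 225.9  46.8 222.3  33.1 246.8 281.9 197.4  82.6 213.3  78.6]
   [197  17  51 103] 1028 [223.2  67.5] [194.4  22.1 221.4  15.1 247.5 114.9 220.5 121.9]
   [218  16   8   4] 9 [221.3  17.1] [218.   16.  218.4  15.2 225.2  18.6 224.8  19.4]
   [225 119  25   8] 96 [237.3 122.9] [224.8 122.8 248.7 118.3 249.8 124.5 225.9 129. ]
scene [322.5 159.2 338.5 157.6 342.1 175.4 300.2 128.6 341.6 156.3 338.1 157.6]
   [297 132   3  25] 40 [297.4 141.8] [297. 132. 299. 132. 299. 156. 297. 156.]
   [337 136  30  28] 428 [353.2 148.5] [335.3 144.4 344.2 131.9 372.9 152.4 364.  164.8]
   [324 157   5   4] 9 [326.1 158.7] [324. 160. 327. 157. 328. 158. 325. 161.]
   [341 157   5   6] 14 [343.3 159.4] [341.  157.  342.6 156.2 345.4 161.8 343.8 162.6]
   [341 174   8   4] 24 [344.3 175.4] [341. 174. 348. 174. 348. 177. 341. 177.]
   [297 178  27  22] 274 [304.9 192. ] [286.7 190.7 297.  178.  323.  199.  312.7 211.7]
top [183.8 171.3 183.9 148.5 185.9 145.4 167.6 219.7 174.3 154.7 178.7 154.9]
   [158 120  52  54] 835 [191.9 138.4] [158. 120. 209. 120. 209. 173. 158. 173.]
   [190 164   6   9] 18 [193.2 167.6] [189.6 167.7 193.1 163.3 198.5 167.6 195.  172. ]
   [201 164   4   5] 8 [202.6 165.6] [200.6 167.4 201.6 163.4 204.  164.  203.  168. ]
   [181 167   5   4] 13 [182.8 168.3] [181. 167. 185. 167. 185. 170. 181. 170.]
   [190 175  20  21] 167 [200.9 187.6] [187.8 191.1 199.7 174.1 214.6 184.5 202.7 201.5]
```

The door is shut. The push met a firm stop at 11 N. The hook pin shows at top (183,168) and scene (326,159), within 1–4 px of the shut-door predictions. The hook tip is at scene (343,160), still raised above the eye (344,175). Now pressing the hook down from above, about 58 mm out from its pivot.

Call:
apply_moves:
  targets:
    - [29,-4.5,0,0,0,0,1]
    - [29,-4.5,0,0,0,0,1]
    - [29,-4.5,0,0,0,0,1]
    - [29,-4.5,0,0,0,0,1]
    - [0,0,30,0,0,0,1]
    - [0,0,25,0,0,0,1]
    - [0,0,10,0,0,0,1]
    - [0,0,8,0,0,0,1]
    - [0,0,8,0,0,0,1]
    - [0,0,8,0,0,0,1]
    - [0,0,8,0,0,0,1]
    - [0,0,8,0,0,0,1]
    - [0,0,4,0,0,0,1]
    - [0,0,3,0,0,0,1]
    - [0,0,0,0,0,0,1]

```text
time: 21.65
tool_pos: [590.3, 198.2, 163.6]
tcp_rot: [180.0, 0.0, -16.7]
ft_force: [-0.2, -0.2, 0.3]
finger_gap: -0.2
grip_force: 0.0
```

Call:
apply_moves:
  targets:
    - [0,0,2,0,0,0,1]
    - [0,0,2,0,0,0,1]
    - [0,0,2,0,0,0,1]
    - [0,0,2,0,0,0,1]
    - [0,0,0,0,0,0,1]

```text
time: 22.28
tool_pos: [590.2, 198.2, 155.5]
tcp_rot: [180.0, 0.0, -16.7]
ft_force: [-0.3, -0.5, 0.0]
finger_gap: 0.0
grip_force: 0.1
```

Call:
apply_moves:
  targets:
    - [0,0,1,0,0,0,1]
    - [0,0,1,0,0,0,1]
    - [0,0,1,0,0,0,1]
    - [0,0,0,0,0,0,1]

```text
time: 22.78
tool_pos: [590.3, 198.3, 152.7]
tcp_rot: [180.0, 0.0, -16.7]
ft_force: [0.2, -0.0, 0.3]
finger_gap: 0.1
grip_force: 0.2
```

```bash
cat > hk.py <<'E'
from h import *
import sys
np.set_printoptions(precision=1,suppress=True)
s=sensors.sense();print(s["time"],s["tool_pos"],s["ft_force"])
C=optics.get_calibration("scene");b=optics.snapshot("scene")[:,:,::-1];cv2.imwrite(f"pics/h_{sys.argv[1]}.png",b)
c=b[140:190,310:365]
h=cv2.cvtColor(c,cv2.COLOR_BGR2HSV).astype(int)
# bronze vs teak: print ascii of mask with old image beside
def asc(c):
    h=cv2.cvtColor(c,cv2.COLOR_BGR2HSV).astype(int)
    g=np.where((h[...,2]>150)&(h[...,1]>140),'#',np.where(h[...,2]>110,'+',np.where(h[...,2]>75,'.',' ')))
    return ["".join(r) for r in g]
o=cv2.imread("pics/f_scene.png")[140:190,310:365]
for x,y in zip(asc(o),asc(c)):print(x+"|"+y)
E
python3 hk.py 1
```

```text
22.775 [590.3 198.3 152.7] [ 0.2 -0.   0.3]
    ......   ....++++++++++++++++++++++++++++++++++++++|    ..+...        ...                       .++++++++++
     ......    ...+++++++++++++++++++++++++++++++++++++|     ..++..       ...                      .+++++++++++
       .....     ...+++++++++++++++++++++++++++++++++++|       ..++..      ...                    .++++++++++++
         .....    ...++++++++++++++++++++++++++++++++++|        ..++.      ...                    .++++++++++++
          ......    ...++++++++++++++++++++++++++++++++|          ..+.                           .+++++++++++++
           ......    ...+++++++++++++++++++++++++++++++|           ....                         .++++++++++++++
             .....     ..++++++++++++++++++++++++++++++|             ...                       .+++++++++++++++
               .....    ..+++++++++++++++++++++++++++++|.              ..                     ..+++++++++++++++
..              .....    ...+++++++++++++++++++++++++++|..                                  ...++++++++++++++++
...              ......    ..+++++++++++++++++++
[... 3800 characters left out ...]
               |+++..       ......             ..                      
++++...      .....             ..                      |++++..       .....             ..                      
++++++..       ...             ..                      |++++++..       ...             ..                      
+++++++..       ..             ..                      |+++++++..       ..             ..                      
++++++++..                     .                       |++++++++..                     .                       
++++++++...                                            |+++++++++..                                            
++++++++....                                           |#++++++++...
```

```bash
python3 - <<'E'
from h import *
np.set_printoptions(precision=1,suppress=True)
C=optics.get_calibration("wrist");s=sensors.sense()
C["pose"]=C["pose"].copy();C["pose"][:3,3]+=np.array([473.3,214.1,273.7])-s["tool_pos"]
np.savez("f_w.npz",**C)
I=cv2.imread("pics/f_wrist.png")
h=cv2.cvtColor(I,cv2.COLOR_BGR2HSV).astype(int)[0:140:2,176:276]
H,S,V=h[...,0],h[...,1],h[...,2]
print(np.unique(H[10:60],return_counts=True))
for r in range(len(H)):print("%3d "%(2*r)+"".join(" .:-=+*#%@"[min(9,v//26)] for v in V[r]))
E
```

```text
(array([ 9, 10, 11, 12, 13, 14, 15, 16, 17, 18]), array([   2,   16,  808,  513,  220,  464, 1841, 1038,   94,    4]))
  0 ::-+%%%%%%%%%%%%%%%%%%%%%%%%%%%%%%%%%%%%%%%%%%%%%%%%%%%%%%%%%%%%%%%%%%%%%%%%%%%%%%%%%%%%%%%%%%%%%%%%
  2 :::-+#%%%%%%%%%%%%%%%%%%%%%%%%%%%%%%%%%%%%%%%%%%%%%%%%%%%%%%%%%%%%%%%%%%%%%%%%%%%%%%%%%%%%%%%%%%%%%%
  4 :::::=*%%%%%%%%%%%%%%%%%%%%%%%%%%%%%%%%%%%%%%%%%%%%%%%%%%%%%%%%%%%%%%%%%%%%%%%%%%%%%%%%%%%%%%%%%%%%%
  6 ::::::-+#%%%%%%%%%%%%%%%%%%%%%%%%%%%%%%%%%%%%%%%%%%%%%%%%%%%%%%%%%%%%%%%%%%%%%%%%%%%%%%%%%%%%%%%%%%%
  8 ::::::::=*%%%%%%%%%%%%%%%%%%%%%%%%%%%%%%%%%%%%%%%%%%%%%%%%%%%%%%%%%%%%%%%%%%%%%%%%%%%%%%%%%%%%%%%%%%
 10 :::::::::-+#%%%%%%%%%%%%%%%%%%%%%%%%%%%%%%%%%%%%%%%%%%%%%%%%%%%%%%%%%%%%%%%%%%%%%%%%%%%%%%%%%%%%%%%%
 12 ::::::::::-=*%%%%%%%%%%%%%%%%%%%%%%%%%%%%%%%%%%%%%%%%%%%%%%%%%%%%%%%%%%%%%%%%%%%%%%%%%%%%%%%%%%%%%%%
 14 -:::--::::::-+%%%%%%%%%%%%%%%%%%%%%%%%%%%%%%%%%%%%%%%%%%%%%%%%%%%%%%%%%%%%%%%%%%%%%%%%%%%%%%%%%%%%%%
 16 -:-====-:::::-=*%%%%%%%%%%%%%%%%%%%%%%%%%%%%###%%%%%%%%%%%%%%%%%%%%%%%%%%%%%%%%%%%%%%%%%%%%%%%%%%%%%
 18 =-:-=+=--::::::-*#%%%%%%%%%%%%%%
[... 5668 characters left out ...]
-=+*****+++=--=+**+=-==----=+++++++++===+======++++++===++*#%%%%%%%%%%
128 ***++++++++++++++++++++*++==--:-=+***++++=--=+*##+--------===================+*###*+++++*##%%%%%%%%%
130 ****++++++++++++***++++++++==-:-=+***+++++=--+#%#*-----------=-----======+++*##%##*+++++*#####%%%%%%
132 ****+++++++++++++*+++++++++==----=+***++++=--=#%%#+-------------=====+++++++*####*++++++*****#%%%%%%
134 *****+++++++++++++**++++++++==---=++**+++++=--+*##++=-------=========+++++++++++++++++++++++*#%%%%%%
136 *****++++++++++++++*++++++++==----==+++++++=-:---=+++=-------==========+++++++++++++++++++***%%%%%%%
138 ******+++++++++++++++++++++++=--:--=++++++++=-:::-+++=-------===========++++++++**********#%%%%%%%%%
```

```bash
python3 - <<'E'
from h import *
np.set_printoptions(precision=1,suppress=True)
C=dict(np.load("f_w.npz"));S=optics.get_calibration("scene")
print(tri(C,[(236,120),(214,22),(222,31)],S,[(326,158.5),(341.5,158),(344.5,175.4)]))
for px,z in(((236,120),150),((229,90),165),((221,60),180),((214,22),195),((222,31),139)):print(px,z,plane(C,[px],z))
E
```

```text
[[539.3 214.8 155.6   1.8]
 [614.6 202.7 199.3   6.8]
 [626.1 205.8 140.3   5.9]]
(236, 120) 150 [[539.8 215.9 150. ]]
(229, 90) 165 [[568.8 212.4 165. ]]
(221, 60) 180 [[593.3 210.2 180. ]]
(214, 22) 195 [[618.3 205.5 195. ]]
(222, 31) 139 [[624.3 203.8 139. ]]
```

The numbers put the hook bar at y≈209 at x≈593, about 11 mm nearer the cabinet than my model. The finger passed in front of it. Retreating, rising and coming down again on the bar.

Call:
apply_moves:
  targets:
    - [0,6,0,0,0,0,1]
    - [0,0,-30,0,0,0,1]
    - [0,0,-35,0,0,0,1]
    - [0,-8,0,0,0,0,1]
    - [0,-8.5,0,0,0,0,1]
    - [0,0,0,0,0,0,1]
    - [0,0,12,0,0,0,1]
    - [0,0,8,0,0,0,1]
    - [0,0,6,0,0,0,1]
    - [0,0,6,0,0,0,1]
    - [0,0,6,0,0,0,1]
    - [0,0,6,0,0,0,1]
    - [0,0,0,0,0,0,1]

```text
time: 24.45
tool_pos: [593.0, 208.2, 173.1]
tcp_rot: [180.0, 0.1, -16.7]
ft_force: [0.1, 0.0, 0.1]
finger_gap: 0.1
grip_force: 0.0
```

Call:
apply_moves:
  targets:
    - [0,0,4,0,0,0,1]
    - [0,0,4,0,0,0,1]
    - [0,0,4,0,0,0,1]
    - [0,0,2,0,0,0,1]
    - [0,0,2,0,0,0,1]
    - [0,0,0,0,0,0,1]

```text
time: 25.2
tool_pos: [593.3, 208.3, 157.7]
tcp_rot: [180.0, 0.0, -16.7]
ft_force: [-0.7, -0.7, -0.5]
finger_gap: -0.2
grip_force: 0.0
```

```bash
python3 hk.py 2 | cut -c56- | sed -n 1,42p
```

```text
|    ..++..   ..       ...                     .++++++++
|     ..++..           ...                    .+++++++++
|       ..++..                               .++++++++++
|        ..++..                             .+++++++++++
|          ..++..                          ..+++++++++++
|           ..+++.                        ..++++++++++++
|             ..++..                    ...+++++++++++++
|.             ...+..                 ...+++++++++++++++
|..              ......              .++++++++++++++++++
|...               .....            ..++++++++++++++++++
|.....              ..+..        ..  ..+++++++++++++++++
|......              ..++.     ....   ..++++++++++++++++
|.......               ...     ...     ..+++++++++++++++
|.........          .         ....      ..++++++++++++++
|...........       .+.        ....     ...++++++++++++++
|............      .+..       ...      ..+++++++++++++++
|.............     .....      ....     ..+++++++++++++++
|..............  ........     ....      ...+++++++++++++
|...................++...     ....  ..    ..++++++++++++
|................
[... 514 characters left out ...]
...             ..                    
|....................             ..                    
|...................              ..                    
|...................              ..                    
|...................              ..    .               
|....................           ..+........             
|....................          .++++++++..              
|  ...................         .++++++++.               
|   ...........  .....         .+++++++.                
|    ..........   ....          .+++++.                 
|      ........   ...            .....                  
|       ........   .             ..                     
|.       .......                 .
```

```bash
python3 - <<'E'
from h import *
np.set_printoptions(precision=1,suppress=True)
C=dict(np.load("f_w.npz"));S=optics.get_calibration("scene")
I=cv2.imread("pics/f_wrist.png");h=cv2.cvtColor(cv2.medianBlur(I,3),cv2.COLOR_BGR2HSV).astype(int)
for r in(24,50,70,90,106):
    print(r,"H"," ".join(map(str,h[r,200:262:2,0])));print("   S"," ".join(map(str,h[r,200:262:2,1])));print("   V"," ".join(map(str,h[r,200:262:2,2])))
p=sensors.sense()["tool_pos"];print(proj(S,[p,p+[0,0,30],p+[0,10,0],p+[0,-10,0]])-[310,140])
T=optics.get_calibration("top");print(proj(T,[(600,207,185),(539,214,150)]))
t=cv2.cvtColor(cv2.imread("pics/f_top.png"),cv2.COLOR_BGR2HSV).astype(int)
for y in range(140,178):print(y,"".join(" .:-=+*#%@"[min(9,v//26)] for v in t[y,165:205,2]))
E
```

```text
24 H 15 15 15 15 15 15 15 15 14 15 15 15 15 15 15 15 16 16 16 16 16 16 17 16 16 16 16 16 17 17 17
   S 152 151 150 151 161 182 187 186 181 162 152 153 166 161 160 158 149 150 150 149 149 148 148 147 147 147 147 147 147 146 147
   V 220 216 212 211 196 177 187 186 166 154 213 215 197 217 205 212 224 224 225 226 227 227 228 229 230 231 231 231 231 231 231
50 H 13 12 13 14 15 15 14 15 15 15 15 14 15 15 15 16 16 16 16 16 16 16 16 16 15 15 15 15 15 15 16
   S 147 147 149 145 142 145 161 172 186 184 184 180 170 152 151 151 151 151 150 150 149 150 150 150 149 150 150 151 150 150 150
   V 71 71 72 74 99 116 135 148 170 176 172 156 141 196 220 221 221 221 221 221 221 221 220 219 217 216 216 216 217 218 218
70 H 12 11 13 12 13 12 15 15 15 14 14 15 15 15 14 14 15 15 16 16 16 16 15 15 15 15 15 15 15 16 16
   S 160 163 156 153 155 144 148 147 146 156 177 187 185 184 177 156 147 149 151 151 150 152 151 145 147 148 147 150 152 149 150
   V 116 119 88 70 69 71 107 144 145 139 154 173 174 166 144 132 147 180 219 220 218 217 194 151 147 152 153 182 212 216 216
90 H 11 11 11 11 11 14 13 13 12 12 13 12 
[... 1750 characters left out ...]
:-==----===+++++*+++*****
163 ##***##*+-:::..:-==----===+++++*+++*****
164 ###**###+-:::..:-==---=-==+*++++++******
165 *##***##*=::::.:-==----===+**+++++******
166 *##***##*+-:::::===-----=++***+++*******
167 +###**###+-::::=+++==---=++****+++******
168 +*##***##*=:::-+***++=--=+++++++=+++++++
169 =*##***##*+-::-=+**++=---=+++++===++++++
170 =+###**###*=:::-=+===----=+++++===+++***
171 -=*##***##*=-:::---------=+++++===++++++
172 :-+##*+*###+-:::::-------=+++++===++++++
173 :-+*##***##*=::::::------=+++++==+++++++
174 ::=*##***##*+-::::::-----==++++==+++++++
175 ::-*###**###+-::::::------=+++=-=+++++++
176 ::-+*##***##*=::::::------==++=-=+++++++
177 :::=*##***##*+-:::::------=+++===+++++++
```

Call:
apply_moves:
  targets:
    - [0,0,1.5,0,0,0,1]
    - [0,0,1.5,0,0,0,1]
    - [0,0,0,0,0,0,1]
    - [0,0,0,0,0,0,1]

```text
time: 25.75
tool_pos: [593.3, 208.3, 154.8]
tcp_rot: [180.0, 0.0, -16.7]
ft_force: [0.6, -0.5, 0.2]
finger_gap: -0.3
grip_force: 0.0
```

Call:
apply_moves:
  targets:
    - [0,0,1,0,0,0,1]
    - [0,0,1,0,0,0,1]
    - [0,0,1,0,0,0,1]
    - [0,0,0,0,0,0,1]
    - [0,0,0,0,0,0,1]

```text
time: 26.38
tool_pos: [593.3, 208.3, 151.7]
tcp_rot: [180.0, 0.0, -16.7]
ft_force: [0.6, 0.6, 0.5]
finger_gap: 0.3
grip_force: 0.1
```

```bash
python3 - <<'E'
from h import *
np.set_printoptions(precision=1,suppress=True)
S=optics.get_calibration("scene");s=sensors.sense();print(s["tool_pos"],s["ft_force"])
b=optics.snapshot("scene")[:,:,::-1];cv2.imwrite("pics/h_3.png",b)
def sat(i):
    h=cv2.cvtColor(i,cv2.COLOR_BGR2HSV).astype(int)[150:184,318:362]
    # bronze: high saturation relative to surroundings
    return ["".join("0123456789"[min(9,max(0,(x-100)//14))] for x in r) for r in h[...,1]]
for x,y in zip(sat(cv2.imread("pics/f_scene.png")),sat(b)):print(x,y)
def val(i):
    h=cv2.cvtColor(i,cv2.COLOR_BGR2HSV).astype(int)[150:184,318:362]
    return ["".join(" .:-=+*#%@"[min(9,v//20)] for v in r) for r in h[...,2]]
for x,y in zip(val(cv2.imread("pics/f_scene.png")),val(b)):print(x,y)
E
```

```text
[593.3 208.3 151.7] [0.6 0.6 0.5]
67677766777677787767777777887778787778777777 67767676767777765301100000056778878777777777
67666676776777887776678777777778877887777787 66767767767778776411000000058787777778787777
77777766777687777777667777877878878777787777 67776667767568787521000000067777777777777777
77768877678876767777777777787787888887777778 77677786778985776320000000167767777777787777
88766776689997768778777666777777787877787877 77777777789988665200000000168677778777778777
77777867788999876777877777777777777788777877 77777767789999864210000000277777777787777777
87787778888989888779888888776777778777787877 77787867888898875010000000365677777778777877
77777779899999999889999888753677787787788878 77787877889989885200000000444577777777778778
78778789999999999889989888632467777887887777 77777878989999886300000001432478777878777788
78768899999999888888888899632366777888877878 77777898899988886310000001322366777777777787
87778999988889888877887798743466767877887878 77778899888999888620000004322366677787788887
77877889898888878877776888764477676778777778 8777789899898888875101345642247
[... 4353 characters left out ...]
::-+#%#**##=:::---::::--- ====----=====-::::::::=*#***#*=:::--:::::---
=====---=**+=-::::::::-+*###*+-:::-::::::--- =====----====-::::::::-=*****+-::::::::::---
=====---=++=--:::::::::-=+++=-:::::::::::--- ======----==--:::::::::-=+++=-:::::::::::---
====-=---==--::::::::::-==--:::::::::::::--- ======-------::::::::::-==-::::::::::::::---
-=====------::::::::::--=-:::::::::::::::--- -=====------:::::::::::-=-:::::::::::::::---
--=====-----:::::::::::-=-::::::::::::::---- --====------:::::::::::-=-:::::::::::::::---
---=======--::::::::::-==-::::::::::::::---- :--=====-=-:::::::::::-==-::::::::::::::----
::---=====--::::::::::-==-::::::::::::::---- ::---===---:::::::::::-==-::::::::::::::----
```

```bash
python3 - <<'E'
from h import *
np.set_printoptions(precision=1,suppress=True)
S=optics.get_calibration("scene")
p=np.array([539,214.5,150])
for a in(0,.1,.2,.3,.5):
    print(a,(proj(S,[p,p+41*np.array([np.cos(a)*.9957,-.094*np.cos(a),np.sin(a)]),p+82*np.array([np.cos(a)*.9957,-.094*np.cos(a),np.sin(a)])])-[318,150]).ravel())
E
```

```text
0 [ 7.9 10.  16.2 15.9 24.9 22. ]
0.1 [ 7.9 10.  16.3 14.7 25.1 19.7]
0.2 [ 7.9 10.  16.4 13.5 25.2 17.3]
0.3 [ 7.9 10.  16.3 12.3 25.1 14.8]
0.5 [ 7.9 10.  15.9  9.8 24.4  9.6]
```

Call:
apply_moves:
  targets:
    - [0,0,1,0,0,0,1]
    - [0,0,1,0,0,0,1]
    - [0,0,1,0,0,0,1]
    - [0,0,0,0,0,0,1]
    - [0,0,0,0,0,0,1]

```text
time: 27.05
tool_pos: [593.3, 208.3, 148.8]
tcp_rot: [180.0, 0.0, -16.7]
ft_force: [-0.7, -0.1, 0.3]
finger_gap: 0.2
grip_force: 0.1
```

```bash
cat > bar.py <<'E'
from h import *
import sys
np.set_printoptions(precision=1,suppress=True)
s=sensors.sense();print(s["time"],s["tool_pos"],s["ft_force"])
b=optics.snapshot("scene")[:,:,::-1];cv2.imwrite(f"pics/b_{sys.argv[1]}.png",b)
w=optics.snapshot("wrist")[:,:,::-1];cv2.imwrite(f"pics/bw_{sys.argv[1]}.png",w)
h=cv2.GaussianBlur(cv2.cvtColor(b,cv2.COLOR_BGR2HSV),(3,3),0).astype(int)[150:184,318:362]
for r in h[:32,:,1]:print("".join("0123456789"[min(9,max(0,(x-100)//14))] for x in r))
E
python3 bar.py 1
```

```text
27.05 [593.3 208.3 148.8] [-0.7 -0.1  0.3]
77777777777776532111110000235677777777777777
77777777777777653211100000146777777777777777
77777776677777764211000000146777777777777777
77777777778877764210000000257777777777777777
77777777788988764210000000257777777777777777
77777777789998764210000000256777777777777777
77777777789998875200000000255677777777777777
77777888889998875200000000244567777777777777
77777888899998875300000000233467777777777877
77777888999998875300000001223467777777777877
77777888999998876410000002323467667777777777
77777888888888887520000123333466677777777777
77777888888888888642124555433466777677777777
77777787777788788765567887544567776667777777
77777777777777778877788988765667766666777777
77777777777777777777788888777677777766677777
77777777777777777777777888887777777776666677
77777777777777777777677789988777888777666677
77777777777777766777777778988778888877766777
77777777777777666677777777888778888877766666
77777777777777666777677766677778888887766677
77777777777777667777677654457778888887777777
77777777777776677777777654467888988887777777
77777777778777677777777765678999998887777777
77777777888887667776778877789999988887777777
77777778889887677766778887789998888887777777
77777788888887776666778888889988888877777777
77777778888888777777778877788887777877766777
77777778888888777777777666778777777777776777
77777778888887777666766545677776777677777777
77777777888887777766765434577776777666677777
77777777777777777777665334577766777766677777
```

The bar is now following the finger down: its end has gone from row 9 to about row 19 in the crop, with level predicted at row 22. Continuing until it meets the stop.

Call:
apply_moves:
  targets:
    - [0,0,1,0,0,0,1]
    - [0,0,1,0,0,0,1]
    - [0,0,1,0,0,0,1]
    - [0,0,1,0,0,0,1]
    - [0,0,1,0,0,0,1]
    - [0,0,0,0,0,0,1]
    - [0,0,0,0,0,0,1]

```text
time: 28.02
tool_pos: [593.3, 208.3, 143.7]
tcp_rot: [180.0, 0.0, -16.7]
ft_force: [-0.1, 0.1, 1.0]
finger_gap: -0.1
grip_force: 0.0
```

```bash
python3 bar.py 2 | sed -n '1p;8,30p'
```

```text
28.025 [593.3 208.3 143.7] [-0.1  0.1  1. ]
77777777789998864210000000256677777777777777
77777778889998874200000000244567777777777787
77777888899998874200000000233467777777777788
77777889999999874200000001223467677777777788
77777899999998875300000001323467667777777777
77777888889998887410000002323467667777777777
77777788888888888620000013323567667667777777
77777778877888888641112344333577777666777777
77777777777777788764456776434577777666777777
77777777777777777777778987655677777777777777
77777777777777777777888998877777887777776677
77777777777777767777778889887778888887766666
77777777777777666777777788988778888887766666
77777777777777766777777788988778898888766677
77777777777777777776777778888778898888766777
77777777777777777777776667888888888887766777
77777777777777777666766666778888888887776677
77777777778877776666777766788998888887777777
77777777888877777776778877789999988887777777
77777788888987777777788887789998888887767777
77777788889988777777778887789987778877677777
77777788889988767776678877788877677777777777
77777778888888767766677666788777777777777777
```

Call:
apply_moves:
  targets:
    - [0,0,1,0,0,0,1]
    - [0,0,1,0,0,0,1]
    - [0,0,1,0,0,0,1]
    - [0,0,0,0,0,0,1]
    - [0,0,0,0,0,0,1]

```text
time: 28.75
tool_pos: [593.3, 208.3, 140.7]
tcp_rot: [180.0, 0.0, -16.7]
ft_force: [-0.3, 0.0, 0.2]
finger_gap: -0.1
grip_force: 0.0
```

Call:
apply_moves:
  targets:
    - [0,0,1,0,0,0,1]
    - [0,0,1,0,0,0,1]
    - [0,0,1,0,0,0,1]
    - [0,0,0,0,0,0,1]
    - [0,0,0,0,0,0,1]

```text
time: 29.38
tool_pos: [593.3, 208.3, 137.7]
tcp_rot: [180.0, 0.0, -16.7]
ft_force: [-0.2, -0.3, 0.2]
finger_gap: -0.3
grip_force: 0.0
```

```bash
python3 bar.py 3 | sed -n '1p;8,32p'
```

```text
29.375 [593.3 208.3 137.7] [-0.2 -0.3  0.2]
77777777889998764210000000356677777777777777
77777778889998874210000000344577777777777777
77777788899988874200000000233467777777777777
77777889999998864200000001233467777777777777
77777899999998864200000001223467677777777877
77777889999888875200000001323467667777777877
77777888888888886300000002323567767767778877
77777788878888887410000012223567766767777777
77777777777788887520000123323577777767777777
77777777777777787632234554334677777766777777
77777777777777777654567876545677887777766777
77777777777777777766789998766678888777776677
77777777777777777777889998877778888887777667
77777777777777777767788899888778888887767777
77777777777777777767777789988788888888777777
77777777777777777767777788998888888888777777
77777777777777777777777788998888888888777777
77777777777777777777777888999999988887766777
77777777888887777776778888899999888887777777
77777778888888777777778888899998888887777777
77777788889888777777778888889988788877777777
77777788889888777777777877788887777777776777
77777788888887777777776666778877777777777777
77777788888887777777766545677777777777777777
77777778888887666777765434566666777777777777
```

Call:
apply_moves:
  targets:
    - [0,0,1,0,0,0,1]
    - [0,0,1,0,0,0,1]
    - [0,0,1,0,0,0,1]
    - [0,0,0,0,0,0,1]
    - [0,0,0,0,0,0,1]

```text
time: 30.1
tool_pos: [593.3, 208.3, 134.7]
tcp_rot: [180.0, 0.0, -16.7]
ft_force: [-0.7, 0.5, 1.2]
finger_gap: 0.1
grip_force: 0.0
```

Call:
apply_moves:
  targets:
    - [0,0,1,0,0,0,1]
    - [0,0,1,0,0,0,1]
    - [0,0,1,0,0,0,1]
    - [0,0,0,0,0,0,1]
    - [0,0,0,0,0,0,1]

```text
time: 30.72
tool_pos: [593.2, 208.3, 131.7]
tcp_rot: [180.0, 0.0, -16.7]
ft_force: [-0.1, -0.9, -0.5]
finger_gap: 0.2
grip_force: 0.0
```

```bash
python3 bar.py 4 | sed -n '1p;8,32p'
```

```text
30.725 [593.2 208.3 131.7] [-0.1 -0.9 -0.5]
77777777788988643210000000345677777877777777
77777788889998764210000001344577777877777777
77777788999998864200000001333467777777777777
77777889999998864100000001322467777777777778
77777889999998763100000001223467767777777788
77777888999998753100000001223467766777777778
77777788888998763100000002223567666667777777
77777777788888864200000002223577766666777777
77777777777788876300000002324577777766677777
77777777777778887400000023334677777766667777
77777777777777777520012333334677887776777777
77777777777777777643456664335678888877777777
77777777777777777766788876445678888887776666
77777777777777777777889987656678888887776666
77777777777777777777789998777777888888776677
77777777777777677777778888887778888887776777
77777777777777677666677888888888888887776777
77777777777877677666777888999999988887777777
77777777888887777667778889999999888887777777
77777778889888777667778999999998888887777777
77777778899988777666778999899987778877777777
77777778899888777777778888888887677877667777
77777778888888766777776666778876677777666777
77777778888887777776666544677777777766677777
77777777788777777766665434567777766666777777
```

Call:
apply_moves:
  targets:
    - [0,0,1.5,0,0,0,1]
    - [0,0,1.5,0,0,0,1]
    - [0,0,1,0,0,0,1]
    - [0,0,0,0,0,0,1]
    - [0,0,0,0,0,0,1]

```text
time: 31.45
tool_pos: [593.6, 208.4, 128.7]
tcp_rot: [-180.0, -0.0, -16.7]
ft_force: [-2.2, -1.1, 5.4]
finger_gap: 0.1
grip_force: 2.8
```

```bash
python3 bar.py 5 | sed -n '1p;8,32p'
```

```text
31.45 [593.6 208.4 128.7] [-2.2 -1.1  5.4]
77777777888887521111100000245677777778778777
77777778899987642110000000234567777777778777
77777888999998753110000000233467777777777777
77777889999998764200000000222467777777777777
77778899999998863100000001223467767777777777
77777888889999863100000001223467766777777777
77777888888898763100000001223577766677777777
77777778878888863100000001223577666677777777
77777777777888874100000002234567776777677777
77777777777788875200000012334677777777677777
77777777777777886300000023334678887777677777
77777777777777777410023343335778888877777766
77777777777777776543466764335678888887776667
77777777777777777666789875445777888888776667
77777777777777777777889987666788888887776777
77777777777777776777888988777788888887776777
77777777777777766677778898888888888887766777
77777777777777777667777888998999888887766677
77777777888887777666678899999999888887777677
77777778888887777766678999999998888887777777
77777788888888777776788999899988778887777777
77777788899988777777778888888887777777777777
77777788888888777777776666778876777777777777
77777788888887777677666544677776777777767777
77777777888877776677765434577777777777767777
```

The force rose to 5.4 N, so the hook is on its stop. Lifting straight off and checking it stays.

Call:
apply_moves:
  targets:
    - [0,0,1,0,0,0,1]
    - [0,0,0,0,0,0,1]
    - [0,0,0,0,0,0,1]
    - [0,0,-5,0,0,0,1]
    - [0,0,-10,0,0,0,1]
    - [0,0,-20,0,0,0,1]
    - [0,0,-40,0,0,0,1]
    - [0,0,-50,0,0,0,1]
    - [-30,30,-20,0,0,0,1]
    - [-30,30,0,0,0,0,1]
    - [-30,30,0,0,0,0,1]
    - [-30,20,0,0,0,0,1]
    - [0,0,0,0,0,0,1]
    - [0,0,0,0,0,0,1]

```text
time: 33.3
tool_pos: [447.5, 137.6, 273.1]
tcp_rot: [-179.9, -0.1, -16.7]
ft_force: [1.1, 0.1, 0.9]
finger_gap: 0.2
grip_force: 0.0
```

```bash
python3 bar.py 6 | sed -n '1p;6,32p'; python3 - <<'E'
from h import *
np.set_printoptions(precision=1,suppress=True)
C={n:optics.get_calibration(n) for n in("wrist","top","scene")};w=cv2.imread("pics/bw_6.png")
p=np.array([539,214.5,150]);d=np.array([.9957,-.094,0])
print("wrist",proj(C["wrist"],[p,p+41*d,p+82*d]).ravel())
h=cv2.cvtColor(cv2.medianBlur(w,3),cv2.COLOR_BGR2HSV).astype(int)
P=proj(C["wrist"],[p,p+82*d]);x0,y0=np.maximum(P.min(0)-20,0).astype(int);x1,y1=(P.max(0)+20).astype(int);print(x0,y0)
for r in h[y0:y1:2,x0:x1,1]:print("".join("0123456789"[min(9,max(0,(x-100)//12))] for x in r))
T=optics.snapshot("top")[:,:,::-1];cv2.imwrite("pics/top_e.png",T)
h=cv2.cvtColor(T,cv2.COLOR_BGR2HSV).astype(int);m=(h[...,0]>20)&(h[...,0]<33)&(h[...,1]>150)&(h[...,2]>100)
n,l,st,ce=cv2.connectedComponentsWithStats(m.astype(np.uint8))
for i in range(1,n):
    if st[i,4]>100:print(st[i],ce[i],plane(C["top"],[st[i,:2]+(st[i,2:4]-1)/2],10))
E
```

```text
33.3 [447.5 137.6 273.1] [1.1 0.1 0.9]
77777767788988777777777777777777777777777777
77777777889998877777777777777777777778777777
77777778889999887777777777666777777777777787
77777788999999987767777777644677777777777777
77777889999999987777777776533467777778777777
77777899999999887777777776422467777777788877
77777899999999887777777775323467777777778777
77777899999999987767777765323467777777777777
77777888889999998777777765323566677777777777
77777777788999999887777764334567667777777777
77777777777899999998777764334677766777777777
77777777777788999999887764334678877777776777
77777777777778899999988764335678887777767777
77777777777777788999998864335678888887767777
77777777777777778899999874345678888888777777
77777777777777777889999986445778898888777777
77777777777777777788899987666778998887766777
77777777777777777777889998777788888887766777
77777777777777777777778898888889988887766777
77777777788877777777778899989999998887777777
77777788888887777777778899999999988887777777
77777788999887777777778999999998888877767777
77777788889887777777778999899988888877777777
77777788889888777777778888
[... 3916 characters left out ...]
555555555565666666666665444
4443344454555555555444434565565666665555666666666766677766655555443
5444334445555555555443333455655556666777777777777776665554444444433
5443333455555555555544444456655555567776667777777766655544444444443
5544433344455555555554333445566555555545555666666655444444444444344
5544443345445555555544434435566666555455554444444444444444444444444
5554443334445555555555444434566666545555544444444444443444444444444
5555443333445555555555543433456656555545555444444444444444444444434
5555554444444555555555554343335555443444555454444444444444343334444
5555544443345455555555554434343333333434555554444444444444444434444
[291 157  33  32 672] [306.5 172.4] [[ 540.4 -230.5   10. ]]
```

The hook lies level into the eye: its bar passes (17,16) in the crop, as predicted for level. The flange is about 4 mm from the midpoint, and the tool is clear of everything. Handing in.

```bash
python3 -c "
from bench import r
print(r.hand_in())"
```

```text
the job is handed in; nothing more can be done
None
```

The job is handed in, with no verdict returned: by my measurements the flange is about 4 mm from the midpoint between the gauge and the cock, the door is shut against its stop, and the hook is level in the eye.

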